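# Lock the cam fitting of a bench riser

## Robot

A 6-joint arm with a two-finger parallel gripper is mounted at the origin on the work surface. World frame = base frame: x ahead of the robot, y to its left, z up, the work surface at z = 0. Lengths are in m, angles in rad, forces in N, time in s.
With the tool pointing down it reaches from about 0.35 to 0.875 m from the base axis. Payload 4.2 kg.
Tool frame: the origin (TCP) lies at the very end of the fingers, on their centre line; the grasp point (between the pads) lies env.tcp_to_grasp behind it (env.tcp_to_grasp is the distance from the TCP to the grasp point, in m); z points along the fingers, y is the line along which they close (so a half turn about z gives the same grasp; the last joint's range is limited). The gripper opens to 85 mm and grips with 20 to 120 N. Pads are 22 mm wide; open, the fingers measure 114 mm over their backs; the gripper's body (76 mm by 85 mm) begins 54 mm behind the grasp point. The pads swing forward as they close: fully open they stand 13 mm farther back than shut.
Start: joints at [1.495, 0.385, 0.008, 0, -1.194, -0.259], TCP at [0.205, 0.59, 0.231] pointing down, gripper open.
Joint ranges: [-3.14, 3.14], [-1.21, 2.06], [-1.07, 1.41], [-3.16, 2.05], [-2.99, -0.16], [-3.1, 3.1]. Speed limits (rad/s): [2.79, 2.79, 3.14, 3.14, 3.14, 3.14].

## Interface

Orientations are given as a rotation vector (axis times angle).
In Python, from bench import env gives the robot as it stands.
- The arm moves only by the tool apply_moves, never from a script. Its argument "moves" is a list of rows, each a list of 3 entries, a list of its own where there are three numbers: the opening, from 0 (shut) to 1 (fully open), then the shift along the tool's x, y, z in mm, then the turn, a rotation vector about the tool's x, y, z in rad. A call has 1 to 10 rows; each row shifts and turns the commanded pose from where the row before left it, along the tool's axes as they then stand; what a row does not reach is not made up. A row lasts 1/10 s, in which the tool goes at most 50 mm and 8.59 degrees, less where a joint would pass 70% of its speed; a pose out of reach is approached as far as the arm can. A call is refused whole if a number of a shift passes 50 or a number of a turn 0.15, either way. A call with a gripper value outside its range is refused whole. The fingers move at their own pace and stop on an object; "grip_force" is the grip in N (left out, the last holds). Time passes only in rows, so rows that do not move let the fingers close. It gives the time, the measured TCP pose, the force, the opening and the grip force at its end, in the units of the state.
- env.get_state(): the state, without advancing time (a new reading comes with each control period).
- env.snapshot(name): name is "scene" or "top" or "wrist"; returns a dict with "pixels" (384x512x3 uint8, red, green, blue), "z_map" (384x512 float32, m along the optical axis (not along the pixel's ray), 0 where there is no reading), "fx", "fy", "cx", "cy" (pixels), "cam_to_world" (4x4, takes a point from camera to world coordinates). Camera axes: x right, y up, looking along -z (the intrinsics and any distortion apply to the point x, -y, -z); pixel columns grow to the right and rows downward; lengths in m; the calibration is good to about 2 mm. The wrist camera is an equidistant fisheye: a pixel r from the principal point sees the ray r / f radians off the axis. A picture is of the moment at which its call begins.
- env.sign_off(): hands the job in; it is judged then, once.
The state is a dict: "time_s": time; "joint_positions": joint angles; "qvel": joint speeds; "joint_efforts": joint torques, N m; "ee_pos": TCP position; "eef_rot": TCP orientation; "ft_force": force on the tool from outside, world axes, zero at the start; "torque": the same for the moment, N m; "width": opening from 0.0 (shut) to 1.0 (fully open); "grasp_force": force on a finger pad.
Only numpy, scipy, OpenCV 4.12 (cv2) and the standard library are available. Lean on these libraries where they do the work, as an engineer would, in place of code of your own. Each camera call takes 0.05 s, during which the arm holds its last target. There are 200 camera calls.

## Task

The white bench riser lies upside down; its loose plywood leg is dry-fitted with its bolt in the open cam lock and still stands a hair off the board. Take the orange flat-blade screwdriver from the wooden tool block, set its blade gently into the cam's slot and turn the cam clockwise, by feel, until it has drawn the leg hard against the board and the lock is snug but not over-tight. Then put the screwdriver back upright in its hole in the block, fully down, and leave everything else where it is.

Things in the scene. Friction and masses are not known exactly. Their poses are not given: they have to be found in the camera images.
- driver_center (a point): Mid-handle of the flat-blade screwdriver (orange hexagonal handle, black end, 151 mm long, 130 g), standing blade down in the tool block. z points up the tool, x along the blade's width. The hexagon is 26 mm across flats and 74 mm long, half above and half below this point (the black end adds 7 mm on top); one pair of flats faces +y and -y, the others are 60 degrees round. The tip is 107 mm below.
- driver_tip (a point): Tip of the same screwdriver's blade, on the tool's axis, same axes. The blade is 14 mm wide (x), 2.6 mm thick (y) and 18 mm long; above it a round 8 mm shank runs up to the handle's flat shoulder, 70 mm above the tip.
- cam: Silvery cam disc, 32 mm across, flush in a black square collar in the white board's top face, 34 mm from the edge where the loose leg stands. Origin on its upright axis at bench height; its top face is 30 mm higher. A slot 17 mm long, 4 mm wide, 6 mm deep (floor at 24 mm), edges bevelled 1 mm, crosses its centre along its x axis. Clockwise from above tightens; it stays where it is turned.
- board: Fixed white board of the upturned riser, 280 x 200 x 30 mm, flat on the bench. Origin mid-underside, x axis towards the loose leg; the cam's axis is at x = 106 mm, y = 0. An 80 mm high plywood leg is already fitted at its -x end; the disc near that end is that leg's lock, already tight.
- leg: Loose plywood leg panel standing along the board's +x edge: 18 mm thick, 200 mm long, 80 mm high, about 0.4 kg, with a ball-headed bolt reaching into the cam and two dowels loose in the board's edge. Origin mid-underside, axes as the board's. It starts 1 to 2 mm off the board; when home its origin is 149 mm from the board's origin along the board's x.
- block: Fixed wooden tool block, 62 x 215 x 80 mm high. Origin mid-underside. Three upright round holes, 19 mm wide and 76 mm deep, lie in a row along its y axis at y = -75, 0 and +75 mm, one tool in each, any order; the handles' shoulders rest on the block's top, which leaves the orange screwdriver's tip 10 mm above the bench.
- cross_driver: Screwdriver with a round blue handle, in the tool block. Leave alone.
- nut_driver: Nut driver with a round black handle, in the tool block. Leave alone.
- beaker: Glass beaker, 84 mm wide, 110 mm high, right of the riser. Leave alone.
- jar: Brown glass jar with a white cap, 70 mm wide, 85 mm high, beyond the riser. Leave alone.
- stopper: Cork stopper, 48 mm wide, 36 mm high, beyond the tool block. Leave alone.
- boss_head: Small clamp boss with two blue wing screws, about 60 mm long, beyond the riser. Leave alone.
- fittings: Grey divided plastic tray, 100 x 150 x 35 mm, with two spare cams, right of the riser. Leave alone.
- cam_top (a point): Centre of the cam's top face, same axes. The cam turns at about 0.2 N m while slack and drawing the leg; with the leg home that climbs about 0.1 N m per 0.08 rad. Snug is 0.4 N m; below 0.3 slack, above 0.5 over-tight. The bolt was set by hand, so the turn of the screwdriver to snug differs: 0.9 to 1.75 rad, the first 0.2 to 0.3 mere play. Set the blade on with a few N: over 25 N gouges the face.
Things that resemble listed ones, but are neither listed nor needed, are in the scene too. Leave any pink or purple look-alike of the block alone. Leave any purple look-alike of the leg alone.

How it is judged:
On the way, in this order (a step that is already met when the one before it is completed fails the run):
1. the screwdriver's blade is seated in the cam's slot (z of driver_tip in the frame of cam below 0.0265 m and horizontal distance between driver_tip and cam below 0.004 m), for 0.1 s.
2. with the blade in the slot, the cam has drawn the leg home against the board and grips it (all of step 1 and x of leg in the frame of board below 0.1498 m and contact force between cam and leg above 12 N), for 0.2 s.
At the end, for the whole second after the job is handed in: The leg stands upright within 0.8 mm of fully home against the board and the cam grips its bolt with more than 12 N; the orange screwdriver stands upright (within 0.1 rad) in its hole in the tool block, its shoulder within 5 mm of the block's top (x of leg in the frame of board below 0.1498 m and contact force between cam and leg above 12 N and angle between leg's own z axis and vertical below 0.03 rad and z of driver_tip in the frame of block below 0.015 m and x of driver_tip in the frame of block between -0.012 and 0.012 m and angle between driver_center's own z axis and vertical below 0.1 rad and linear speed of leg below 0.01 m/s); the robot touches nothing.
It fails at once if the lock is over-tightened (the cam pulls on the bolt with more than 75 N, about 0.55 N m at the screwdriver) (contact force between cam and leg above 75 N).
It fails at once if the blade, not yet in the slot, is pressed on the disc's face with more than 25 N (contact force between driver and cam above 25 N and z of driver_tip in the frame of cam above 0.0275 m).
It fails at once if the gripper pushes on the cam itself (contact force between the fingers and cam above 2 N).
It fails at once if the leg is knocked over or lifted (angle between leg's own z axis and vertical above 0.15 rad or distance of leg from where it was at the start of the episode above 0.02 m).
It fails at once if another thing on the bench is moved by more than 30 mm, or another tool in the block is pulled out or tipped (distance of any of cross_driver, nut_driver, beaker, jar, stopper, boss_head, fittings from where it was at the start of the episode above 0.03 m or angle between any of cross_driver, nut_driver's own z axis and vertical above 0.3 rad).
It also fails if it takes over 69 s, if anything falls off the work surface, if the arm or the gripper's body presses on something with over 40 N, if the wrist force passes 120 N, or if a joint passes its speed limit or range.

## Working session

There is one attempt and no reset: what is moved stays moved. The work goes in short steps, Python scripts to look and compute and a tool call to move; the robot and the scene stay as the last step left them, time stands still between calls to the robot, and variables do not carry over. Pictures are saved under pics/ and viewed, at most 10 in all, crops included, and the job is handed in when it is done.

Besides the shell and the picture viewer there is one more tool, called after ">>>" by a JSON object that holds its "fn" and its "kwargs", one argument or row to a line. apply_moves: Moves the arm, as the interface text tells. Its arguments: {"type":"object","properties":{"moves":{"type":"array"},"grip_force":{"type":"number"}},"required":["moves"]}

```bash
ls; mkdir -p pics
cat > h.py <<'E'
import numpy as np, cv2
from scipy.spatial.transform import Rotation as R
from bench import env
def snap(n,f):
    s=env.snapshot(n); cv2.imwrite(f,cv2.cvtColor(s["pixels"],cv2.COLOR_RGB2BGR)); np.savez(f[:-4]+".npz",**s); return s
def ray(s,u,v):
    x=(u-s["cx"])/s["fx"];y=(v-s["cy"])/s["fy"]
    M=np.array(s["cam_to_world"]); return M[:3,3],M[:3,:3]@np.array([x,-y,-1.])
def onz(s,u,v,z):
    o,d=ray(s,u,v); return o+d*(z-o[2])/d[2]
def dep(s,u,v):
    o,d=ray(s,u,v); return o+d*float(s["z_map"][int(round(v)),int(round(u))])
E
python3 - <<'E'
from h import *
a=snap("scene","pics/scene.png");b=snap("top","pics/top.png")
for s in(a,b): print(s["fx"],s["cx"],s["cy"],np.round(s["cam_to_world"],3).tolist(), [k for k in s])
print(env.get_state(), env.tcp_to_grasp)
E
```

```text
pics
439.3088301534695 260.0353225952321 194.37171806948098 [[0.683, -0.458, 0.569, 1.233], [0.73, 0.41, -0.547, -0.628], [0.017, 0.789, 0.614, 0.863], [0.0, 0.0, 0.0, 1.0]] ['pixels', 'z_map', 'fx', 'fy', 'cx', 'cy', 'cam_to_world']
493.0466847637806 253.44784640615288 193.38742813314673 [[0.002, 0.998, -0.056, 0.422], [-1.0, 0.001, -0.015, 0.037], [-0.015, 0.056, 0.998, 1.927], [0.0, 0.0, 0.0, 1.0]] ['pixels', 'z_map', 'fx', 'fy', 'cx', 'cy', 'cam_to_world']
{'time_s': 0.1, 'joint_positions': array([ 1.49460001e+00,  3.85455204e-01,  6.75682999e-03, -4.47531151e-04,
       -1.19400166e+00, -2.58580384e-01]), 'qvel': array([-0.00086763,  0.00030157,  0.00373978,  0.0036126 ,  0.00031345,
        0.00015497]), 'joint_efforts': array([-5.99225805e-04, -3.93321776e+01,  1.88929152e+01,  4.19795930e+00,
       -2.60126559e-03,  4.64633345e-06]), 'ee_pos': array([0.20516897, 0.5898059 , 0.23034166]), 'eef_rot': array([ 3.09573355e+00, -5.23347078e-01, -3.78154597e-04]), 'ft_force': array([-0.34231841,  0.16085978, -0.30056981]), 'torque': array([-0.06357888, -0.03417674, -0.01831474]), 'grasp_force': 0.0, 'width': 1.0017882394497617} 0.0187
```

View pics/top.png

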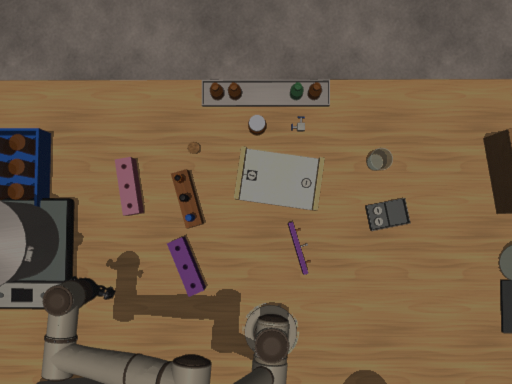

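View pics/scene.png

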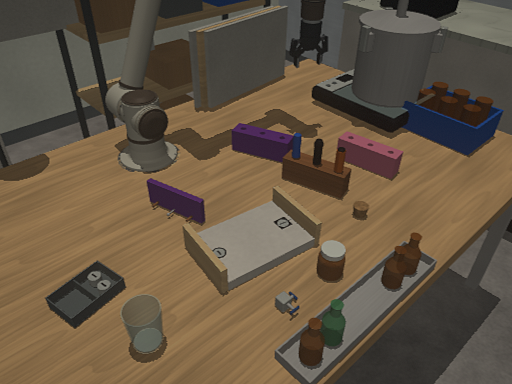

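The top view shows the brown block with the orange handle at about (179,178), black at (184,198) and blue at (190,217). The riser has discs at (251,175), with a black square collar, and at (306,183), a plain ring. Look-alikes are the pink block (128,186), the purple block (186,265) and the purple leg panel (298,248). The scene view has orange at (340,160) and the collared cam at (283,222). I choose the orange tool in the brown block and the collared cam, and will check both in a close crop.

Run:
```python
from h import *
a=dict(np.load("pics/scene.npz"));b=dict(np.load("pics/top.npz"))
t=cv2.cvtColor(b["pixels"],cv2.COLOR_RGB2BGR);s=cv2.cvtColor(a["pixels"],cv2.COLOR_RGB2BGR)
c1=cv2.resize(t[140:236,160:335],(800,439),interpolation=cv2.INTER_CUBIC)
cv2.imwrite("pics/c1.png",c1)
# orange handle mask
for n,q in(("scene",a),("top",b)):
    h=cv2.cvtColor(q["pixels"],cv2.COLOR_RGB2HSV)
    m=cv2.inRange(h,(5,170,110),(16,255,255));k,l,st,ce=cv2.connectedComponentsWithStats(m)
    for i in range(1,k):
        if st[i,4]>15: print(n,st[i],ce[i].round(1),dep(q,*ce[i]).round(3))
for u,v in((251,175),(306,183),(278,180),(240,175),(320,183),(179,178),(184,198),(190,217),(187,208),(128,186),(378,160)): print(u,v,dep(b,u,v).round(3))
for u,v in((283,222),(219,252),(340,150),(318,142),(297,135)): print(u,v,dep(a,u,v).round(3))
```

```text
251 175 [0.601 0.076 0.016]
306 183 [ 0.569 -0.136  0.03 ]
278 180 [ 0.58  -0.028  0.028]
240 175 [0.595 0.116 0.074]
320 183 [ 0.565 -0.184  0.083]
179 178 [0.576 0.333 0.156]
184 198 [0.504 0.313 0.167]
190 217 [0.436 0.291 0.161]
187 208 [0.47  0.314 0.082]
128 186 [0.556 0.553 0.026]
378 160 [ 0.66  -0.419  0.008]
283 222 [0.597 0.077 0.027]
219 252 [ 0.569 -0.136  0.029]
340 150 [0.58  0.332 0.156]
318 142 [0.511 0.308 0.163]
297 135 [0.436 0.294 0.16 ]
```

View pics/c1.png

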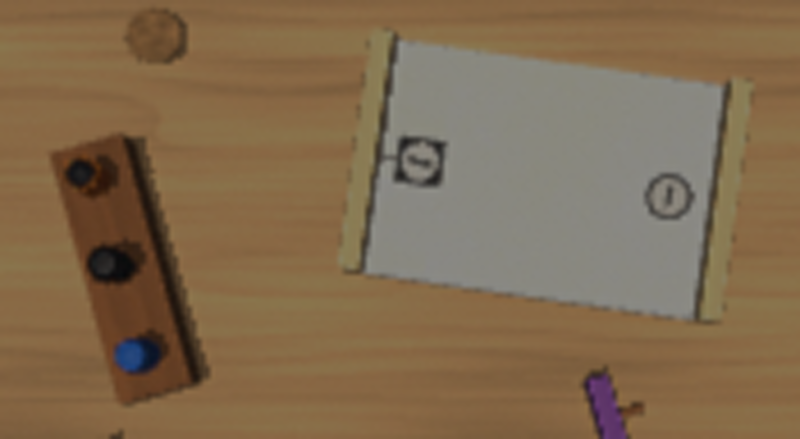

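The crop confirms it: the orange hex handle with black end is at the block's far end (crop 80,172). The collared cam, with the bolt reaching to the left leg, is at (420,160), and that leg shows a thin gap. Next I need the wrist camera's mounting and the planned shifts.

```bash
cat >> h.py <<'E'
def rayw(s,u,v):
    x=(u-s["cx"])/s["fx"];y=(v-s["cy"])/s["fy"];r=np.hypot(x,y)+1e-12
    M=np.array(s["cam_to_world"]); return M[:3,3],M[:3,:3]@np.array([np.sin(r)*x/r,-np.sin(r)*y/r,-np.cos(r)])
def wz(s,u,v,z):
    o,d=rayw(s,u,v); return o+d*(z-o[2])/d[2]
def wproj(s,P):
    M=np.array(s["cam_to_world"]);p=M[:3,:3].T@(np.asarray(P)-M[:3,3]);p=p*[1,-1,-1];h=np.hypot(p[0],p[1]);r=np.arctan2(h,p[2])
    return s["cx"]+s["fx"]*r*p[0]/h,s["cy"]+s["fy"]*r*p[1]/h
def rel(target,st=None):
    st=st or env.get_state(); Q=R.from_rotvec(st["eef_rot"]); return Q.inv().apply(np.asarray(target)-st["ee_pos"])*1000
def yaw(st=None):
    st=st or env.get_state(); x=R.from_rotvec(st["eef_rot"]).as_matrix()[:,0]; return np.arctan2(x[1],x[0])
E
python3 - <<'E'
from h import *
s=snap("wrist","pics/w0.png");st=env.get_state()
Q=R.from_rotvec(st["eef_rot"]).as_matrix();M=np.array(s["cam_to_world"])
print(s["fx"],s["fy"],s["cx"],s["cy"]);print((Q.T@M[:3,:3]).round(3),(Q.T@(M[:3,3]-st["ee_pos"])).round(4))
print(yaw(),rel([.60,.076,.26]))
E
```

```text
297.3186396354542 297.3186396354542 254.04679696024118 190.17817959454877
[[ 0.001  0.965  0.263]
 [ 1.    -0.    -0.001]
 [-0.001  0.263 -0.965]] [ 0.0655  0.0004 -0.1421]
-0.3349416394310667 [541.79271359 355.60358923 -28.8781851 ]
```

>>> {"fn": "apply_moves", "kwargs": {
  "moves": [
    [1,[41,27,-3],[0,0,0]],
    [1,[41,27,-3],[0,0,0]],
    [1,[41,27,-3],[0,0,0]],
    [1,[41,27,-3],[0,0,0]],
    [1,[41,27,-3],[0,0,0]],
    [1,[41,27,0],[0,0,0]],
    [1,[41,27,0],[0,0,0]],
    [1,[41,27,0],[0,0,0]],
    [1,[41,27,0],[0,0,0]],
    [1,[41,27,0],[0,0,0]]
  ]
}}

```text
time_s: 1.15
ee_pos: [0.5046, 0.1987, 0.2463]
eef_rot: [-3.098, 0.523, 0.0]
ft_force: [1.1, 0.9, 0.3]
width: 1.001
grasp_force: 0.0
```

>>> {"fn": "apply_moves", "kwargs": {
  "moves": [
    [1,[40,27,10],[0,0,0]],
    [1,[40,27,10],[0,0,0]],
    [1,[35,27,25],[0,0,0]],
    [1,[8,2,40],[0,0,0]],
    [1,[0,0,15],[0,0,0]],
    [1,[0,0,0],[0,0,0]],
    [1,[0,0,0],[0,0,0]]
  ]
}}

```text
time_s: 1.85
ee_pos: [0.5928, 0.0824, 0.1471]
eef_rot: [3.097, -0.523, 0.001]
ft_force: [0.8, -0.1, 1.4]
width: 0.995
grasp_force: 0.0
```

Run:
```python
from h import *
s=snap("wrist","pics/w1.png");st=env.get_state();print(st["time_s"],st["ee_pos"],yaw())
for z in (.03,):print(wproj(s,[.599,.076,z]))
```

```text
1.9 [0.59314619 0.08278891 0.14798895] -0.33396785244748584
(np.float64(257.7976602214586), np.float64(175.9182032472016))
```

View pics/w1.png

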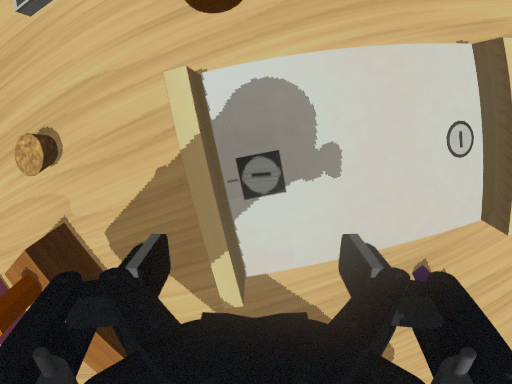

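The wrist view shows the cam disc in its collar at about (261,174), its slot nearly level in the image, and the loose leg just to its left. Now I measure the disc and slot.

Run:
```python
from h import *
s=dict(np.load("pics/w1.npz"))
# metric rectification of the z=.03 plane by ray mapping: 0.25 mm/px around guess
c=wz(s,261,174,.03)[:2]; n=240;k=.00025
X,Y=np.meshgrid(np.arange(n),np.arange(n)); wx=c[0]-(Y-n/2)*k; wy=c[1]-(X-n/2)*k
uv=np.array([wproj(s,[x,y,.03]) for x,y in zip(wx.ravel(),wy.ravel())],np.float32).reshape(n,n,2)
im=cv2.remap(s["pixels"],uv[...,0],uv[...,1],cv2.INTER_LINEAR);g=cv2.cvtColor(im,cv2.COLOR_RGB2GRAY)
cv2.imwrite("pics/rect.png",cv2.resize(cv2.cvtColor(im,cv2.COLOR_RGB2BGR),(480,480)))
t,_=cv2.threshold(g,0,255,cv2.THRESH_OTSU);m=(g<t).astype(np.uint8);print("otsu",t)
k_,l,st,ce=cv2.connectedComponentsWithStats(m)
W=lambda p:(c[0]-(p[1]-n/2)*k, c[1]-(p[0]-n/2)*k)
for i in range(1,k_):
    if st[i,4]>60:
        p=np.argwhere(l==i)[:,::-1].astype(np.float32);r=cv2.minAreaRect(p)
        print(st[i],np.round(W(ce[i]),4),"rect",np.round(W(r[0]),4),np.array(r[1])*k*1000,r[2])
# bright disc inside
k_,l,st,ce=cv2.connectedComponentsWithStats(1-m)
for i in range(1,k_):
    if st[i,4]>500:
        p=np.argwhere(l==i)[:,::-1].astype(np.float32);ccc,rr=cv2.minEnclosingCircle(p);print("bright",st[i],np.round(W(ccc),4),rr*k*2000)
```

```text
otsu 151.0
[    0     0   240   236 49152] [0.6041 0.0739] rect [0.6003 0.0729] [59.74999237 58.74999237] 0.0
bright [   0  181  240   59 8448] [0.5772 0.0729] 61.48429489135742
```

View pics/rect.png

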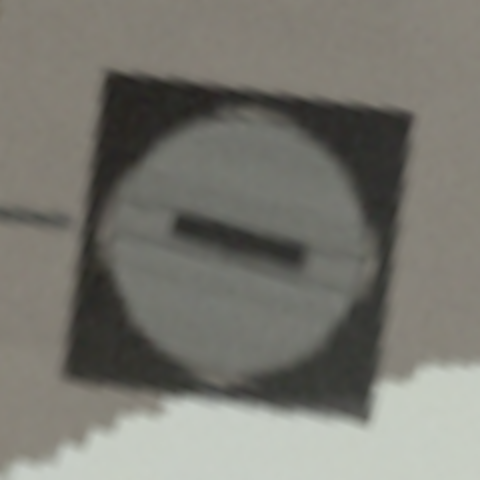

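The rectified picture shows the dark collar, the disc, and a clean slot from (175,222) to (305,258), about 17 mm long as stated.

Run:
```python
from h import *
s=dict(np.load("pics/w1.npz"))
g=cv2.cvtColor(cv2.imread("pics/rect.png"),cv2.COLOR_BGR2GRAY); c=wz(s,261,174,.03)[:2]
W=lambda p:np.round((c[0]-(p[1]/2-120)*.00025, c[1]-(p[0]/2-120)*.00025),4)
m=(g<88).astype(np.uint8);k,l,st,ce=cv2.connectedComponentsWithStats(m)
for i in range(1,k):
    if st[i,4]>400:
        p=np.argwhere(l==i)[:,::-1].astype(np.float32);r=cv2.minAreaRect(p)
        vx,vy=cv2.fitLine(p,cv2.DIST_L2,0,.01,.01)[:2].ravel()
        print(st[i],"c",W(ce[i]),"rectc",W(r[0]),np.array(r[1])*.125,"dir world yaw",np.arctan2(-vx,-vy),r[2])
```

```text
[   64    71   349   344 41607] c [0.5999 0.0734] rectc [0.5991 0.0731] [39.04670334 39.14325714] dir world yaw -1.154789 7.969610214233398
[ 171  211  138   60 4170] c [0.5996 0.0729] rectc [0.5994 0.0729] [17.31134987  4.29012585] dir world yaw -1.8328574 15.109575271606445
```

>>> {"fn": "apply_moves", "kwargs": {
  "moves": [
    [1,[0,0,-45],[0,0,0]],
    [1,[-15,-34,-30],[0,0,0]],
    [1,[-17,-39,-15],[0,0,0]],
    [1,[-17,-39,0],[0,0,0]],
    [1,[-17,-39,0],[0,0,0]],
    [1,[-17,-39,0],[0,0,0]],
    [1,[-17,-39,0],[0,0,0]],
    [1,[0,0,0],[0,0,0]],
    [1,[0,0,0],[0,0,0]]
  ]
}}

```text
time_s: 2.8
ee_pos: [0.5727, 0.333, 0.2381]
eef_rot: [-3.097, 0.519, -0.002]
ft_force: [0.7, -1.0, -0.5]
width: 1.004
grasp_force: 0.0
```

Run:
```python
from h import *
s=snap("wrist","pics/w2.png");st=env.get_state();print(st["time_s"],st["ee_pos"],yaw())
print(wproj(s,[.577,.333,.161]))
```

```text
2.85 [0.5729653  0.33186941 0.23807191] -0.333582998572839
(np.float64(251.65377352710195), np.float64(192.3161486301373))
```

View pics/w2.png

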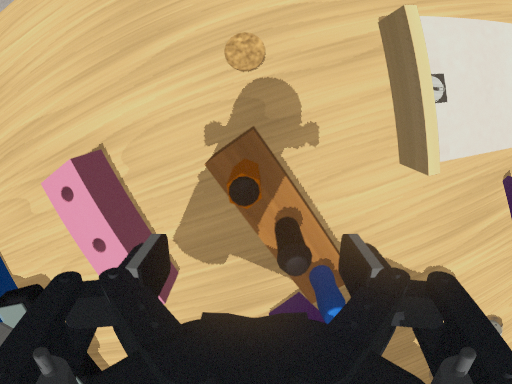

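The black end of the orange handle is at (243,190), and the brown block's corners are at (205,163) and (254,128). I rectify at the handle's top to get the axis and the hexagon's orientation.

Run:
```python
from h import *
s=dict(np.load("pics/w2.npz"))
def rect(c,z,n,k):
    X,Y=np.meshgrid(np.arange(n),np.arange(n)); wx=c[0]-(Y-n/2)*k; wy=c[1]-(X-n/2)*k
    uv=np.array([wproj(s,[x,y,z]) for x,y in zip(wx.ravel(),wy.ravel())],np.float32).reshape(n,n,2)
    return cv2.cvtColor(cv2.remap(s["pixels"],uv[...,0],uv[...,1],cv2.INTER_LINEAR),cv2.COLOR_RGB2BGR)
c=wz(s,243,190,.161)[:2];print("c",c)
a=rect(c,.161,240,.00025);b=rect([c[0],c[1]],.154,240,.00025)
d=rect([.53,.32],.08,240,.001)
g=cv2.cvtColor(a,cv2.COLOR_BGR2HSV);m=((g[...,2]<70)).astype(np.uint8)
k,l,st,ce=cv2.connectedComponentsWithStats(m)
for i in range(1,k):
    if st[i,4]>300:
        p=np.argwhere(l==i)[:,::-1].astype(np.float32);cc,rr=cv2.minEnclosingCircle(p);print(st[i],"ctr",c[0]-(cc[1]-120)*.00025,c[1]-(cc[0]-120)*.00025,rr*.5)
cv2.imwrite("pics/rect2.png",np.hstack([cv2.resize(cv2.convertScaleAbs(b,alpha=2),(400,400),interpolation=cv2.INTER_CUBIC),cv2.resize(d,(400,400))]))
```

```text
c [0.58088921 0.33865926]
[  76   77   91   92 6470] ctr 0.5800849905960705 0.33842368779252685 23.131380081176758
```

View pics/rect2.png

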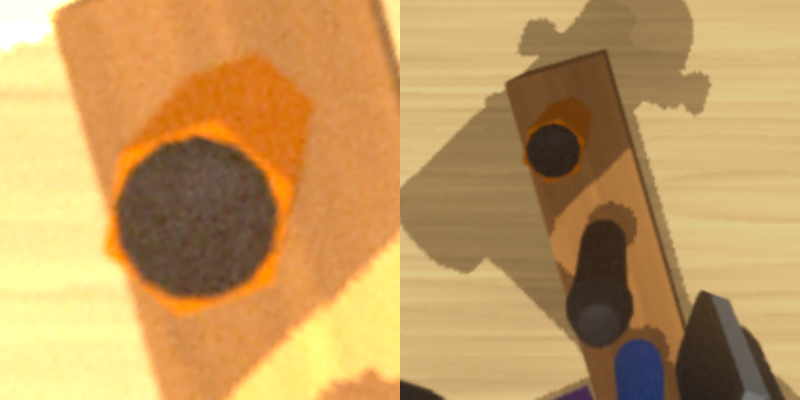

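Run:
```python
from h import *
st=env.get_state();print(st["joint_positions"].round(3),yaw(),rel([.5797,.3388,.2]),st["torque"],st["ft_force"])
```

```text
[ 0.769  0.443  0.117  0.    -1.243  0.468] -0.333582998572839 [ 4.05331333 -8.69369851 38.09002514] [-0.02346083 -0.04214713  0.06477323] [ 0.65409399  0.09556442 -0.74423217]
```

>>> {"fn": "apply_moves", "kwargs": {
  "moves": [
    [0.8,[4,-9,10],[0,0,0]],
    [0.7,[0,0,20],[0,0,-0.09]],
    [0.7,[0,0,35],[0,0,-0.085]],
    [0.7,[0,0,35],[0,0,0]],
    [0.7,[0,0,25],[0,0,0]],
    [0.7,[0,0,15],[0,0,0]],
    [0.7,[0,0,0],[0,0,0]]
  ]
}}

```text
time_s: 3.55
ee_pos: [0.5791, 0.3365, 0.0934]
eef_rot: [3.127, -0.254, -0.007]
ft_force: [0.2, -0.2, 0.4]
width: 0.698
grasp_force: 0.0
```

>>> {"fn": "apply_moves", "kwargs": {
  "moves": [
    [0,[0,0,0],[0,0,0]],
    [0,[0,0,0],[0,0,0]],
    [0,[0,0,0],[0,0,0]],
    [0,[0,0,0],[0,0,0]],
    [0,[0,0,0],[0,0,0]],
    [0,[0,0,0],[0,0,0]]
  ],
  "grip_force": 90
}}

```text
time_s: 4.15
ee_pos: [0.5808, 0.3391, 0.0985]
eef_rot: [-3.13, 0.25, -0.004]
ft_force: [1.3, -1.0, 4.8]
width: 0.291
grasp_force: 88.6
```

Run:
```python
from h import *
st=env.get_state();print(st["ee_pos"],yaw(),st["width"],st["grasp_force"],st["ft_force"],st["torque"])
```

```text
[0.58082995 0.33912863 0.09848376] -0.15916348369332595 0.29132682098626883 88.59299405710772 [ 1.31511659 -1.0226109   4.84455884] [-0.31040664 -0.14480382 -0.00686621]
```

>>> {"fn": "apply_moves", "kwargs": {
  "moves": [
    [0,[0,0,-10],[0,0,0]],
    [0,[0,0,-25],[0,0,0]],
    [0,[0,0,-30],[0,0,0]],
    [0,[0,0,-30],[0,0,0]],
    [0,[0,0,-25],[0,0,0]],
    [0,[0,0,0],[0,0,0]],
    [0,[0,0,0],[0,0,0]]
  ]
}}

```text
time_s: 4.85
ee_pos: [0.5792, 0.3386, 0.2163]
eef_rot: [-3.131, 0.251, 0.002]
ft_force: [-0.5, -0.4, -1.1]
width: 0.292
grasp_force: 88.4
```

Run:
```python
from h import *
st=env.get_state();print(st["ee_pos"],yaw(),st["width"],st["grasp_force"],st["ft_force"],st["torque"],R.from_rotvec(st["eef_rot"]).as_matrix()[:,2])
s=snap("wrist","pics/w3.png");tip=st["ee_pos"]+[0,0,-.0883];u,v=map(int,wproj(s,tip));print(u,v)
c=cv2.cvtColor(s["pixels"],cv2.COLOR_RGB2BGR)[v-60:v+60,u-70:u+70]
cv2.imwrite("pics/c3.png",cv2.resize(cv2.convertScaleAbs(c,alpha=1.4),None,fx=5,fy=5,interpolation=cv2.INTER_CUBIC))
print(rel([.5993,.073,.21]))
```

```text
[0.57917332 0.33861742 0.21631151] -0.16006310182251235 0.29241748525849415 88.43864327995107 [-0.45635305 -0.44418671 -1.05385637] [-0.05046959  0.07603023 -0.00935415] [-1.32778634e-03  4.29358877e-04 -9.99999026e-01]
253 193
[ 62.51439316 258.61405411   5.37147399]
```

View pics/c3.png

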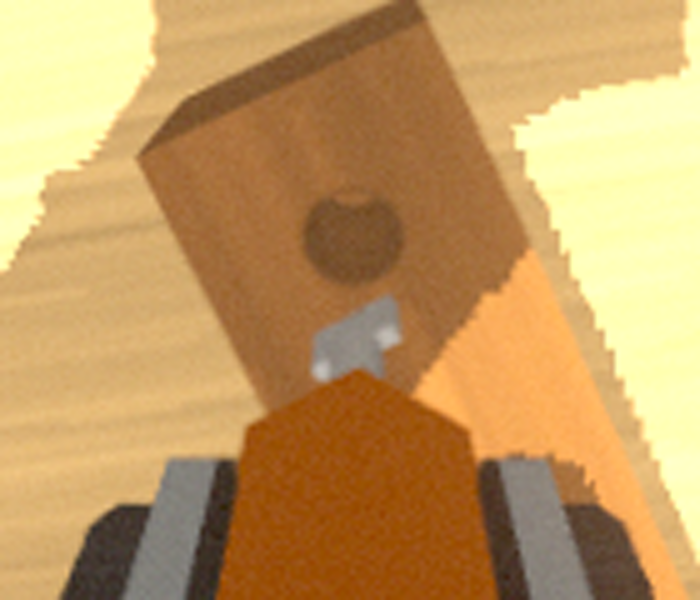

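The blade edge runs from (312,345) to (393,297) in the crop. That is 30° from the closing line, so the blade's yaw is about 110.8°, which agrees with the hexagon. It needs about 0.627 rad clockwise to meet the slot at 75°.

>>> {"fn": "apply_moves", "kwargs": {
  "moves": [
    [0,[5,20,0],[0,0,0]],
    [0,[10,42,0],[0,0,0]],
    [0,[11,45,0],[0,0,0]],
    [0,[11,45,0],[0,0,0]],
    [0,[11,45,0],[0,0,0]],
    [0,[9,40,0],[0,0,0]],
    [0,[5.5,21.6,0],[0,0,0]],
    [0,[0,0,0],[0,0,0.13]],
    [0,[0,0,0],[0,0,0.13]],
    [0,[0,0,0],[0,0,0.13]]
  ]
}}

```text
time_s: 5.9
ee_pos: [0.5993, 0.0719, 0.215]
eef_rot: [3.019, -0.863, -0.005]
ft_force: [0.4, 0.2, -1.2]
width: 0.293
grasp_force: 88.5
```

>>> {"fn": "apply_moves", "kwargs": {
  "moves": [
    [0,[0,0,10],[0,0,0.13]],
    [0,[0,0,15],[0,0,0.107]],
    [0,[0,0,25],[0,0,0]],
    [0,[0,0,20],[0,0,0]],
    [0,[0,0,10],[0,0,0]],
    [0,[0,0,0],[0,0,0]],
    [0,[0,0,0],[0,0,0]],
    [0,[0,0,0],[0,0,0]]
  ]
}}

```text
time_s: 6.7
ee_pos: [0.6012, 0.0735, 0.1379]
eef_rot: [-2.901, 1.204, -0.003]
ft_force: [0.0, -0.1, -1.5]
width: 0.292
grasp_force: 88.5
```

Run:
```python
from h import *
st=env.get_state();print(st["time_s"],st["ee_pos"],yaw(),st["width"],st["grasp_force"],st["ft_force"],st["torque"],R.from_rotvec(st["eef_rot"]).as_matrix()[:,2])
s=snap("wrist","pics/w4.png");tip=st["ee_pos"]+[0,0,-.0883];u,v=map(int,wproj(s,tip));print(u,v)
c=cv2.cvtColor(s["pixels"],cv2.COLOR_RGB2BGR)[v-40:v+40,u-50:u+50]
cv2.imwrite("pics/c4.png",cv2.resize(cv2.convertScaleAbs(c,alpha=1.4),None,fx=7,fy=7,interpolation=cv2.INTER_CUBIC))
```

```text
6.7 [0.60117993 0.07347472 0.13787691] -0.7866396361712837 0.2920371777780309 88.53108003968373 [ 0.04525666 -0.14283683 -1.48497117] [ 0.01316668 -0.02798666 -0.02360642] [ 2.10941258e-03  4.92676692e-04 -9.99997654e-01]
253 193
```

View pics/c4.png

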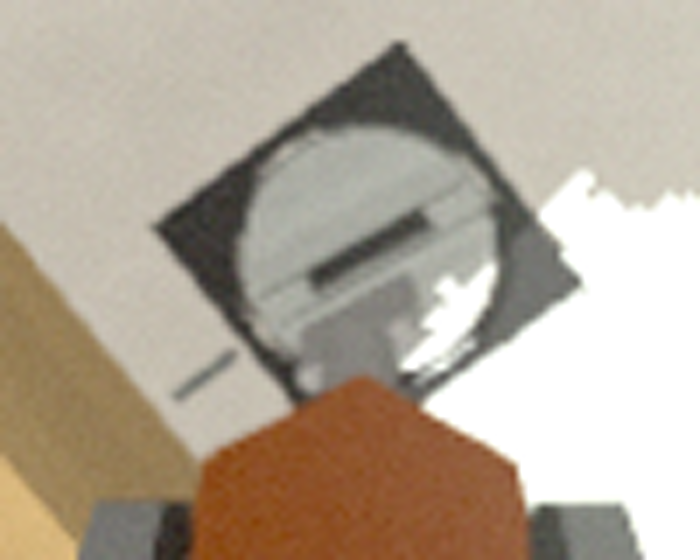

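In the crop the blade edge runs (302,332)–(413,282), roughly parallel to the slot (312,285)–(428,215). I convert both to positions with the same camera for a relative correction.

Run:
```python
from h import *
s=dict(np.load("pics/w4.npz"));st=env.get_state()
g=cv2.cvtColor(s["pixels"],cv2.COLOR_RGB2GRAY)
sub=g[185-3:199,244:268];m=(sub<62).astype(np.uint8)
k,l,ss,ce=cv2.connectedComponentsWithStats(m);print(ss[1:],ce[1:]+[244,182])
for p in((255.9,188.7),):print("slot",wz(s,*p,.03))
sl=[wz(s,203+x/7,153+y/7,.03) for x,y in((312,285),(428,215))];d=sl[1]-sl[0];print("slot len,yaw",np.linalg.norm(d),np.arctan2(d[1],d[0]))
zt=st["ee_pos"][2]-.0883
tb=[wz(s,203+x/7,153+y/7,zt) for x,y in((302,332),(413,282))];d=tb[1]-tb[0];t=(tb[0]+tb[1])/2;print("tip",t,np.linalg.norm(d),np.arctan2(d[1],d[0]))
s3=dict(np.load("pics/w3.npz"));q=[wz(s3,183+x/5,133+y/5,.128) for x,y in((312,345),(393,297))];d=q[1]-q[0];print("tip3 rel tcp",(q[0]+q[1])/2-[.57917,.33862,0],np.linalg.norm(d),np.arctan2(d[1],d[0]))
print("move",R.from_rotvec(st["eef_rot"]).inv().apply(sl[0]/2+sl[1]/2-t)*1000,R.from_rotvec(st["eef_rot"]).inv().apply(t-st["ee_pos"])*1000, rel([.5993,.073,.1379]))
```

```text
[[ 4  1 16 11 39]] [[255.30769231 187.87179487]]
slot [0.59881501 0.07241199 0.03      ]
slot len,yaw 0.017006246765218485 -1.7978579278577875
tip [0.59879888 0.07468568 0.049615  ] 0.014170197564348692 -1.917285621582342
tip3 rel tcp [-0.00344153  0.00063701  0.128     ] 0.01542264693300808 -1.1762904971801713
move [ 1.56803346  1.56533096 19.61354932] [-2.55548375  1.01902515 88.29545845] [-0.91444845  1.67603546  0.01064114]
```

>>> {"fn": "apply_moves", "kwargs": {
  "moves": [
    [0,[2,1.6,0],[0,0,0]],
    [0,[0,0,7],[0,0,0]],
    [0,[0,0,7],[0,0,0]],
    [0,[0,0,2],[0,0,0]],
    [0,[0,0,0],[0,0,0]],
    [0,[0,0,0],[0,0,0]]
  ]
}}

```text
time_s: 7.35
ee_pos: [0.6008, 0.0709, 0.1206]
eef_rot: [2.902, -1.204, -0.0]
ft_force: [0.8, 0.1, -1.7]
width: 0.296
grasp_force: 88.5
```

>>> {"fn": "apply_moves", "kwargs": {
  "moves": [
    [0,[0,0,1],[0,0,0]],
    [0,[0,0,1],[0,0,0]],
    [0,[0,0,0],[0,0,0]]
  ]
}}

```text
time_s: 7.65
ee_pos: [0.6007, 0.0709, 0.1186]
eef_rot: [2.902, -1.204, -0.0]
ft_force: [0.4, -0.6, -1.2]
width: 0.294
grasp_force: 88.5
```

>>> {"fn": "apply_moves", "kwargs": {
  "moves": [
    [0,[0,0,0.5],[0,0,0]],
    [0,[0,0,0.5],[0,0,0]],
    [0,[0,0,0],[0,0,0]]
  ]
}}

```text
time_s: 7.95
ee_pos: [0.6007, 0.0708, 0.1177]
eef_rot: [2.902, -1.204, -0.0]
ft_force: [0.0, -0.1, -1.7]
width: 0.291
grasp_force: 88.5
```

>>> {"fn": "apply_moves", "kwargs": {
  "moves": [
    [0,[0,0,0.5],[0,0,0]],
    [0,[0,0,0.5],[0,0,0]],
    [0,[0,0,0],[0,0,0]]
  ]
}}

```text
time_s: 8.25
ee_pos: [0.6007, 0.0708, 0.1166]
eef_rot: [2.901, -1.204, -0.0]
ft_force: [0.5, -0.1, -1.4]
width: 0.288
grasp_force: 88.5
```

>>> {"fn": "apply_moves", "kwargs": {
  "moves": [
    [0,[0,0,0.5],[0,0,0]],
    [0,[0,0,0],[0,0,0]]
  ]
}}

```text
time_s: 8.45
ee_pos: [0.6007, 0.0708, 0.1161]
eef_rot: [2.902, -1.204, -0.0]
ft_force: [-0.9, 0.5, -1.2]
width: 0.292
grasp_force: 88.5
```

>>> {"fn": "apply_moves", "kwargs": {
  "moves": [
    [0,[0,0,0.6],[0,0,0]],
    [0,[0,0,0.6],[0,0,0]],
    [0,[0,0,0],[0,0,0]]
  ]
}}

```text
time_s: 8.75
ee_pos: [0.6007, 0.0708, 0.1149]
eef_rot: [2.901, -1.204, -0.0]
ft_force: [0.2, 0.3, -1.8]
width: 0.292
grasp_force: 88.5
```

>>> {"fn": "apply_moves", "kwargs": {
  "moves": [
    [0,[0,0,0.6],[0,0,0]],
    [0,[0,0,0.6],[0,0,0]],
    [0,[0,0,0],[0,0,0]]
  ]
}}

```text
time_s: 9.05
ee_pos: [0.6007, 0.0708, 0.1137]
eef_rot: [2.901, -1.204, -0.0]
ft_force: [0.4, -0.2, -1.0]
width: 0.291
grasp_force: 88.5
```

Run:
```python
from h import *
st=env.get_state();print(st["time_s"],st["ee_pos"],yaw(),st["ft_force"],st["torque"],st["joint_efforts"].round(2))
```

```text
9.05 [0.6006842  0.07081785 0.11367417] -0.7868688953359366 [ 0.40413828 -0.20701334 -1.01310656] [-0.01829613 -0.04334363  0.00946357] [ 0.000e+00 -4.072e+01  1.655e+01  3.740e+00  1.000e-02  0.000e+00]
```

>>> {"fn": "apply_moves", "kwargs": {
  "moves": [
    [0,[0,0,0.7],[0,0,0]],
    [0,[0,0,0],[0,0,0]],
    [0,[0,0.15,0],[0,0,0.1]],
    [0,[0,0.15,0],[0,0,0.1]],
    [0,[0,0,0],[0,0,0]]
  ],
  "grip_force": 110
}}

```text
time_s: 9.55
ee_pos: [0.6006, 0.0706, 0.1131]
eef_rot: [2.767, -1.487, 0.0]
ft_force: [0.5, -0.2, -1.6]
width: 0.294
grasp_force: 107.8
```

```bash
cat > t.py <<'E'
from h import *
st=env.get_state();Q=R.from_rotvec(st["eef_rot"])
print(st["time_s"],st["ee_pos"].round(4),"yaw",round(yaw(),4),"f",st["ft_force"].round(1),"ftool",Q.inv().apply(st["ft_force"]).round(1),"tq",st["torque"].round(3),"j6",st["joint_efforts"][5].round(3),st["width"].round(3))
E
python3 t.py
```

```text
Traceback (most recent call last):
  File "t.py", line 3, in <module>
    print(st["time_s"],st["ee_pos"].round(4),"yaw",round(yaw(),4),"f",st["ft_force"].round(1),"ftool",Q.inv().apply(st["ft_force"]).round(1),"tq",st["torque"].round(3),"j6",st["joint_efforts"][5].round(3),st["width"].round(3))
                                                                                                                                                                                                             ^^^^^^^^^^^^^^^^^
AttributeError: 'float' object has no attribute 'round'
```

```bash
sed -i 's/st\["width"\].round(3)/st["width"]/' t.py; python3 t.py
```

```text
9.55 [0.6006 0.0706 0.1131] yaw -0.9862 f [ 0.5 -0.2 -1.6] ftool [ 0.4 -0.3  1.6] tq [-0.134 -0.145  0.063] j6 -0.49 0.2940579365402699
```

>>> {"fn": "apply_moves", "kwargs": {
  "moves": [
    [0,[0,0.15,0],[0,0,0.1]],
    [0,[0,0,0],[0,0,0]]
  ]
}}

```text
time_s: 9.75
ee_pos: [0.6004, 0.0705, 0.1131]
eef_rot: [2.691, -1.621, 0.0]
ft_force: [-1.1, -0.7, -1.7]
width: 0.291
grasp_force: 107.8
```

```bash
python3 t.py
```

```text
9.75 [0.6004 0.0705 0.1131] yaw -1.0844 f [-1.1 -0.7 -1.7] ftool [0.1 1.3 1.7] tq [-0.204 -0.087  0.13 ] j6 -0.488 0.29056433599118403
```

>>> {"fn": "apply_moves", "kwargs": {
  "moves": [
    [0,[0,0.15,0],[0,0,0.1]],
    [0,[0,0.15,0],[0,0,0.1]],
    [0,[0,0,0],[0,0,0]]
  ]
}}

```text
time_s: 10.05
ee_pos: [0.5999, 0.0704, 0.1131]
eef_rot: [2.516, -1.88, -0.0]
ft_force: [-0.4, 0.2, -0.8]
width: 0.293
grasp_force: 107.9
```

```bash
python3 t.py
```

```text
10.05 [0.5999 0.0704 0.1131] yaw -1.2834 f [-0.4  0.2 -0.8] ftool [-0.3  0.3  0.8] tq [-0.073  0.082  0.168] j6 -0.533 0.29278447312105393
```

>>> {"fn": "apply_moves", "kwargs": {
  "moves": [
    [0,[0,0.15,0],[0,0,0.1]],
    [0,[0,0.15,0],[0,0,0.1]],
    [0,[0,0,0],[0,0,0]]
  ]
}}

```text
time_s: 10.35
ee_pos: [0.5994, 0.0704, 0.113]
eef_rot: [2.317, -2.121, -0.001]
ft_force: [-1.4, 0.5, -0.0]
width: 0.288
grasp_force: 107.9
```

```bash
python3 t.py
```

```text
10.35 [0.5994 0.0704 0.113 ] yaw -1.4827 f [-1.4  0.5 -0. ] ftool [-0.6  1.3  0. ] tq [0.111 0.409 0.196] j6 -0.541 0.2880656607982352
```

>>> {"fn": "apply_moves", "kwargs": {
  "moves": [
    [0,[0,0.6,0],[0,0,0.1]],
    [0,[0,0,0],[0,0,0]]
  ]
}}

```text
time_s: 10.55
ee_pos: [0.5991, 0.0705, 0.1131]
eef_rot: [2.209, -2.234, -0.0]
ft_force: [-0.7, 0.6, -1.2]
width: 0.287
grasp_force: 107.9
```

```bash
python3 t.py
```

```text
10.55 [0.5991 0.0705 0.1131] yaw -1.5823 f [-0.7  0.6 -1.2] ftool [-0.6  0.7  1.2] tq [0.215 0.363 0.192] j6 -0.526 0.2868563083459408
```

>>> {"fn": "apply_moves", "kwargs": {
  "moves": [
    [0,[-0.2,0.4,0],[0,0,0.1]],
    [0,[0,0,0],[0,0,0]]
  ]
}}

```text
time_s: 10.75
ee_pos: [0.5988, 0.0706, 0.1131]
eef_rot: [2.094, -2.342, -0.0]
ft_force: [-1.1, -0.2, -1.3]
width: 0.288
grasp_force: 107.9
```

```bash
python3 t.py
```

```text
10.75 [0.5988 0.0706 0.1131] yaw -1.6821 f [-1.1 -0.2 -1.3] ftool [0.3 1.  1.3] tq [0.128 0.237 0.162] j6 -0.527 0.2883592926936637
```

>>> {"fn": "apply_moves", "kwargs": {
  "moves": [
    [0,[0,0.3,0],[0,0,0.1]],
    [0,[0,0,0],[0,0,0]]
  ]
}}

```text
time_s: 10.95
ee_pos: [0.5985, 0.0707, 0.113]
eef_rot: [-1.975, 2.443, 0.0]
ft_force: [-0.0, 0.8, -1.4]
width: 0.283
grasp_force: 107.9
```

```bash
python3 t.py
```

```text
10.95 [0.5985 0.0707 0.113 ] yaw -1.7822 f [-0.   0.8 -1.4] ftool [-0.8  0.2  1.4] tq [0.329 0.271 0.211] j6 -0.529 0.28251973651550877
```

>>> {"fn": "apply_moves", "kwargs": {
  "moves": [
    [0,[-0.2,0.2,0],[0,0,0.08]],
    [0,[0,0,0],[0,0,0]]
  ]
}}

```text
time_s: 11.15
ee_pos: [0.5983, 0.0709, 0.1131]
eef_rot: [1.876, -2.52, -0.0]
ft_force: [-1.2, 0.9, -1.4]
width: 0.294
grasp_force: 107.9
```

```bash
python3 t.py
```

```text
11.15 [0.5983 0.0709 0.1131] yaw -1.862 f [-1.2  0.9 -1.4] ftool [-0.5  1.4  1.4] tq [0.371 0.371 0.236] j6 -0.475 0.2936941805542625
```

>>> {"fn": "apply_moves", "kwargs": {
  "moves": [
    [0,[-0.1,0.2,0],[0,0,0.08]],
    [0,[0,0,0],[0,0,0]]
  ]
}}

```text
time_s: 11.35
ee_pos: [0.5981, 0.071, 0.1131]
eef_rot: [1.773, -2.593, -0.0]
ft_force: [-0.8, 0.5, -1.6]
width: 0.286
grasp_force: 107.9
```

```bash
python3 t.py
```

```text
11.35 [0.5981 0.071  0.1131] yaw -1.9424 f [-0.8  0.5 -1.6] ftool [-0.2  1.   1.6] tq [0.395 0.367 0.218] j6 -0.487 0.2856496476629716
```

>>> {"fn": "apply_moves", "kwargs": {
  "moves": [
    [0,[-0.2,0.4,0],[0,0,0.08]],
    [0,[0,0,0],[0,0,0]]
  ]
}}

```text
time_s: 11.55
ee_pos: [0.5979, 0.0713, 0.1131]
eef_rot: [1.668, -2.662, -0.0]
ft_force: [0.0, 0.7, -1.9]
width: 0.294
grasp_force: 107.9
```

```bash
python3 t.py
```

```text
11.55 [0.5979 0.0713 0.1131] yaw -2.0224 f [ 0.   0.7 -1.9] ftool [-0.7  0.3  1.9] tq [0.285 0.291 0.31 ] j6 -0.515 0.29432908767279525
```

>>> {"fn": "apply_moves", "kwargs": {
  "moves": [
    [0,[-0.1,0.2,0],[0,0,0.08]],
    [0,[0,0,0],[0,0,0]]
  ]
}}

```text
time_s: 11.75
ee_pos: [0.5977, 0.0716, 0.1131]
eef_rot: [1.56, -2.727, -0.0]
ft_force: [-0.9, 0.7, -0.7]
width: 0.286
grasp_force: 107.9
```

```bash
python3 t.py
```

```text
11.75 [0.5977 0.0716 0.1131] yaw -2.1025 f [-0.9  0.7 -0.7] ftool [-0.2  1.2  0.7] tq [0.385 0.348 0.288] j6 -0.563 0.28592794014444384
```

>>> {"fn": "apply_moves", "kwargs": {
  "moves": [
    [0,[-0.1,0.2,0],[0,0,0.04]],
    [0,[0,0,0],[0,0,0]]
  ]
}}

```text
time_s: 11.95
ee_pos: [0.5976, 0.0716, 0.1131]
eef_rot: [1.505, -2.758, 0.0]
ft_force: [-1.0, 0.6, -1.7]
width: 0.288
grasp_force: 107.9
```

```bash
python3 t.py
```

```text
11.95 [0.5976 0.0716 0.1131] yaw -2.1426 f [-1.   0.6 -1.7] ftool [-0.   1.2  1.7] tq [0.341 0.389 0.317] j6 -0.471 0.2877397392591958
```

>>> {"fn": "apply_moves", "kwargs": {
  "moves": [
    [0,[0,0,0],[0,0,0]]
  ]
}}

```text
time_s: 12.05
ee_pos: [0.5976, 0.0717, 0.1131]
eef_rot: [1.504, -2.758, -0.0]
ft_force: [-1.8, 1.1, -0.5]
width: 0.288
grasp_force: 107.9
```

```bash
python3 t.py
```

```text
12.05 [0.5976 0.0717 0.1131] yaw -2.1434 f [-1.8  1.1 -0.5] ftool [0.1 2.1 0.5] tq [0.396 0.361 0.366] j6 -0.344 0.2884601753908102
```

>>> {"fn": "apply_moves", "kwargs": {
  "moves": [
    [0,[0,0.2,0],[0,0,0.04]],
    [0,[0,0,0],[0,0,0]]
  ]
}}

```text
time_s: 12.25
ee_pos: [0.5975, 0.0718, 0.1131]
eef_rot: [-1.447, 2.789, -0.0]
ft_force: [-1.3, 0.7, -0.8]
width: 0.286
grasp_force: 107.8
```

```bash
python3 t.py
```

```text
12.25 [0.5975 0.0718 0.1131] yaw -2.1846 f [-1.3  0.7 -0.8] ftool [0.2 1.4 0.8] tq [0.332 0.369 0.373] j6 -0.505 0.2861182131085937
```

>>> {"fn": "apply_moves", "kwargs": {
  "moves": [
    [0,[0,0,0],[0,0,0]]
  ]
}}

```text
time_s: 12.35
ee_pos: [0.5975, 0.0718, 0.1131]
eef_rot: [1.446, -2.789, -0.0]
ft_force: [-1.0, 1.4, -1.4]
width: 0.29
grasp_force: 107.8
```

```bash
python3 t.py; python3 -c "
from h import *
s=snap('top','pics/t5.png')"; python3 t.py
```

```text
12.35 [0.5975 0.0718 0.1131] yaw -2.1847 f [-1.   1.4 -1.4] ftool [-0.5  1.6  1.4] tq [0.37  0.315 0.36 ] j6 -0.382 0.29012195544903646
12.4 [0.5975 0.0718 0.1131] yaw -2.1851 f [-0.7  0.9 -1. ] ftool [-0.4  1.1  1. ] tq [0.374 0.334 0.409] j6 -0.376 0.2893131764458074
```

>>> {"fn": "apply_moves", "kwargs": {
  "moves": [
    [0,[0,0,0],[0,0,0.02]],
    [0,[0,0,0],[0,0,0]],
    [0,[0,0,0],[0,0,0]]
  ]
}}

```text
time_s: 12.7
ee_pos: [0.5975, 0.0718, 0.1131]
eef_rot: [1.416, -2.804, -0.0]
ft_force: [-0.8, 1.6, -0.8]
width: 0.288
grasp_force: 107.8
```

```bash
python3 t.py
```

```text
12.7 [0.5975 0.0718 0.1131] yaw -2.2065 f [-0.8  1.6 -0.8] ftool [-0.8  1.6  0.8] tq [0.477 0.391 0.36 ] j6 -0.408 0.2884311902427032
```

>>> {"fn": "apply_moves", "kwargs": {
  "moves": [
    [0,[0,0,0],[0,0,-0.06]],
    [0,[0,0,0],[0,0,0]]
  ]
}}

```text
time_s: 12.9
ee_pos: [0.5975, 0.0718, 0.1131]
eef_rot: [-1.499, 2.761, 0.0]
ft_force: [-0.8, 1.5, -1.5]
width: 0.291
grasp_force: 107.9
```

```bash
python3 t.py
```

```text
12.9 [0.5975 0.0718 0.1131] yaw -2.1469 f [-0.8  1.5 -1.5] ftool [-0.9  1.5  1.5] tq [0.406 0.271 0.293] j6 -0.098 0.2906730381638703
```

>>> {"fn": "apply_moves", "kwargs": {
  "moves": [
    [0,[0,0,0],[0,0,-0.1]],
    [0,[0,0,0],[0,0,-0.08]],
    [0,[0,0,0],[0,0,0]]
  ]
}}

```text
time_s: 13.2
ee_pos: [0.5977, 0.0716, 0.1131]
eef_rot: [-1.738, 2.617, -0.0]
ft_force: [0.5, 0.2, -1.4]
width: 0.289
grasp_force: 108.0
```

```bash
python3 t.py
```

```text
13.2 [0.5977 0.0716 0.1131] yaw -1.969 f [ 0.5  0.2 -1.4] ftool [-0.4 -0.3  1.4] tq [0.058 0.18  0.024] j6 0.268 0.288930378879023
```

>>> {"fn": "apply_moves", "kwargs": {
  "moves": [
    [0,[0,0,-2],[0,0,0]],
    [0,[0,0,-4],[0,0,0]],
    [0,[0,0,-10],[0,0,0]],
    [0,[0,0,-25],[0,0,0]],
    [0,[0,0,-30],[0,0,0]],
    [0,[0,0,-30],[0,0,0]],
    [0,[0,0,0],[0,0,-0.14]],
    [0,[0,0,0],[0,0,-0.14]],
    [0,[0,0,0],[0,0,-0.14]],
    [0,[0,0,0],[0,0,-0.14]]
  ]
}}

```text
time_s: 14.2
ee_pos: [0.5977, 0.0717, 0.2155]
eef_rot: [-2.4, 2.025, -0.002]
ft_force: [-1.3, 0.3, -0.6]
width: 0.291
grasp_force: 108.2
```

>>> {"fn": "apply_moves", "kwargs": {
  "moves": [
    [0,[0,0,0],[0,0,-0.14]],
    [0,[0,0,0],[0,0,-0.14]],
    [0,[0,0,0],[0,0,-0.14]],
    [0,[0,0,0],[0,0,-0.14]],
    [0,[0,0,0],[0,0,-0.14]],
    [0,[0,0,0],[0,0,-0.14]],
    [0,[0,0,0],[0,0,-0.14]],
    [0,[0,0,0],[0,0,-0.14]],
    [0,[0,0,0],[0,0,-0.13]],
    [0,[0,0,0],[0,0,0]]
  ]
}}

```text
time_s: 15.2
ee_pos: [0.5977, 0.0717, 0.2152]
eef_rot: [-3.131, 0.247, -0.002]
ft_force: [-0.3, -0.4, -2.0]
width: 0.289
grasp_force: 108.1
```

```bash
python3 t.py
python3 - <<'E'
from h import *
print(rel([.5808,.3391,.216]))
s=snap("wrist","pics/w6.png")
# leg-board gap: profile along board x at several y, z=.03 rectified, vs w1
for f in("pics/w1.npz","pics/w6.npz"):
    q=dict(np.load(f));C=np.array([.5993,.0730]);a=1.432;ex=np.array([np.cos(a),np.sin(a)]);ey=np.array([-ex[1],ex[0]])
    g=cv2.cvtColor(q["pixels"],cv2.COLOR_RGB2GRAY)
    for y in(-.05,.045):
        P=[C+ex*d+ey*y for d in np.arange(.026,.042,.001)]
        uv=np.array([wproj(q,[p[0],p[1],.03]) for p in P],np.float32)[None]
        print(f,y,cv2.remap(g,uv[...,0],uv[...,1],cv2.INTER_LINEAR)[0])
E
```

```text
15.2 [0.5977 0.0717 0.2152] yaw -0.1576 f [-0.3 -0.4 -2. ] ftool [-0.3  0.5  2. ] tq [ 0.008 -0.024  0.052] j6 0.471 0.2892933186707999
[ -58.69973484 -261.40786862   -0.70481144]
pics/w1.npz -0.05 [130 129 129 127 127 128 127 126 108  87  79  80  78  77  77  79  82]
pics/w1.npz 0.045 [199 200 201 201 200 200 181 145 113  92  87  87  85  87  85  85  88]
pics/w6.npz -0.05 [142 143 143 142 143 143 143 138 114  88  86  87  86  91 103 124 136]
pics/w6.npz 0.045 [216 215 217 217 216 217 204 167 116  97  89  88  90  91  95 124 134]
```

>>> {"fn": "apply_moves", "kwargs": {
  "moves": [
    [0,[-5,-21.4,0],[0,0,0]],
    [0,[-10,-45,0],[0,0,0]],
    [0,[-10,-45,0],[0,0,0]],
    [0,[-10,-45,0],[0,0,0]],
    [0,[-10,-45,0],[0,0,0]],
    [0,[-9,-40,0],[0,0,0]],
    [0,[-4.7,-20,0],[0,0,0]],
    [0,[0,0,0],[0,0,0]],
    [0,[0,0,20],[0,0,0]],
    [0,[0,0,0],[0,0,0]]
  ]
}}

```text
time_s: 16.25
ee_pos: [0.5789, 0.3372, 0.1915]
eef_rot: [3.128, -0.25, -0.008]
ft_force: [-0.7, -0.5, -2.3]
width: 0.29
grasp_force: 108.2
```

>>> {"fn": "apply_moves", "kwargs": {
  "moves": [
    [0,[0,0,0],[0,0,0]]
  ]
}}

```text
time_s: 16.35
ee_pos: [0.5805, 0.3378, 0.1942]
eef_rot: [3.131, -0.249, -0.001]
ft_force: [0.2, -0.0, -0.4]
width: 0.287
grasp_force: 108.2
```

```bash
python3 t.py
python3 - <<'E'
from h import *
st=env.get_state();print(rel([.5808,.3391,.196]))
s=snap("wrist","pics/w7.png");tip=st["ee_pos"]+[0,0,-.0883];u,v=map(int,wproj(s,tip));print(u,v)
c=cv2.cvtColor(s["pixels"],cv2.COLOR_RGB2BGR)[v-60:v+60,u-70:u+70]
cv2.imwrite("pics/c7.png",cv2.resize(cv2.convertScaleAbs(c,alpha=1.4),None,fx=5,fy=5,interpolation=cv2.INTER_CUBIC))
E
```

```text
16.35 [0.5805 0.3378 0.1942] yaw -0.1587 f [ 0.2 -0.  -0.4] ftool [0.2 0.  0.4] tq [ 0.037 -0.057 -0.007] j6 -0.005 0.28734073068793253
[ 0.05720632 -1.32276853 -1.78034368]
253 193
```

View pics/c7.png

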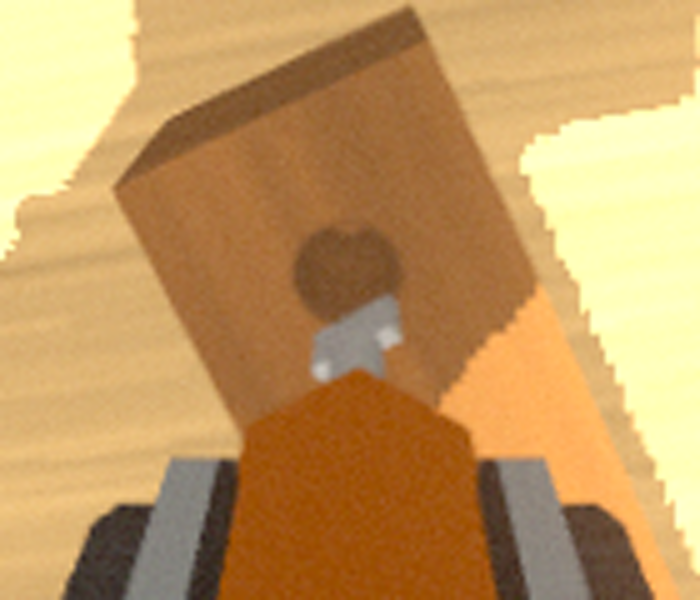

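The blade sits at the same spot in the hand, edge (312,345)–(400,297), so it has not slipped. The hole is at (348,273). I check the offset.

Run:
```python
from h import *
s=dict(np.load("pics/w7.npz"));st=env.get_state()
h=wz(s,183+348/5,133+273/5,.08);t=(wz(s,183+312/5,133+345/5,.1059)+wz(s,183+396/5,133+297/5,.1059))/2
print(h,t,R.from_rotvec(st["eef_rot"]).inv().apply(h-t)*1000)
```

```text
[0.57847706 0.33886647 0.08      ] [0.57711905 0.33806147 0.1059    ] [ 1.19194062 -1.00829961 25.90105839]
```

>>> {"fn": "apply_moves", "kwargs": {
  "moves": [
    [0,[0.6,-1.2,0],[0,0,0]],
    [0,[0,0,10],[0,0,0]],
    [0,[0,0,10],[0,0,0]],
    [0,[0,0,5],[0,0,0]],
    [0,[0,0,5],[0,0,0]],
    [0,[0,0,4],[0,0,0]],
    [0,[0,0,0],[0,0,0]]
  ]
}}

```text
time_s: 17.1
ee_pos: [0.5808, 0.3401, 0.1592]
eef_rot: [3.131, -0.246, -0.002]
ft_force: [0.2, 0.4, -1.1]
width: 0.29
grasp_force: 108.2
```

>>> {"fn": "apply_moves", "kwargs": {
  "moves": [
    [0,[0,0,6],[0,0,0]],
    [0,[0,0,8],[0,0,0]],
    [0,[0,0,8],[0,0,0]],
    [0,[0,0,8],[0,0,0]],
    [0,[0,0,0],[0,0,0]]
  ]
}}

```text
time_s: 17.6
ee_pos: [0.5803, 0.3396, 0.128]
eef_rot: [3.13, -0.246, -0.004]
ft_force: [-0.1, -0.1, -1.2]
width: 0.293
grasp_force: 108.2
```

```bash
python3 t.py
```

```text
17.6 [0.5803 0.3396 0.128 ] yaw -0.1571 f [-0.1 -0.1 -1.2] ftool [-0.1  0.1  1.3] tq [-0.001 -0.034  0.044] j6 0.0 0.29293436480281765
```

Well inside the hole, no contact. 29 mm to go.

>>> {"fn": "apply_moves", "kwargs": {
  "moves": [
    [0,[0,0,8],[0,0,0]],
    [0,[0,0,8],[0,0,0]],
    [0,[0,0,6],[0,0,0]],
    [0,[0,0,4],[0,0,0]],
    [0,[0,0,1.5],[0,0,0]],
    [0,[0,0,0],[0,0,0]]
  ]
}}

```text
time_s: 18.2
ee_pos: [0.5811, 0.3402, 0.1024]
eef_rot: [3.132, -0.246, -0.0]
ft_force: [0.6, 0.8, -0.5]
width: 0.289
grasp_force: 108.2
```

>>> {"fn": "apply_moves", "kwargs": {
  "moves": [
    [0,[0,0,0.8],[0,0,0]],
    [0,[0,0,0],[0,0,0]]
  ]
}}

```text
time_s: 18.4
ee_pos: [0.5812, 0.3403, 0.1021]
eef_rot: [-3.132, 0.246, -0.001]
ft_force: [0.4, -1.3, -1.8]
width: 0.286
grasp_force: 108.2
```

>>> {"fn": "apply_moves", "kwargs": {
  "moves": [
    [0,[0,0,1],[0,0,0]],
    [0,[0,0,1],[0,0,0]],
    [0,[0,0,0],[0,0,0]]
  ]
}}

```text
time_s: 18.7
ee_pos: [0.581, 0.3401, 0.0996]
eef_rot: [3.132, -0.246, -0.0]
ft_force: [0.6, -0.0, -1.0]
width: 0.288
grasp_force: 108.2
```

>>> {"fn": "apply_moves", "kwargs": {
  "moves": [
    [0,[0,0,0.8],[0,0,0]],
    [0,[0,0,0.5],[0,0,0]],
    [0,[0,0,0],[0,0,0]]
  ]
}}

```text
time_s: 19.0
ee_pos: [0.5811, 0.3402, 0.0986]
eef_rot: [3.132, -0.246, 0.0]
ft_force: [-0.5, 0.5, -0.5]
width: 0.289
grasp_force: 108.3
```

```bash
python3 t.py
```

```text
19.0 [0.5811 0.3402 0.0986] yaw -0.1567 f [-0.5  0.5 -0.5] ftool [-0.5 -0.5  0.5] tq [-0.028  0.008  0.057] j6 0.002 0.2887364155745219
```

Down to the original grasp height; release and retreat.

>>> {"fn": "apply_moves", "kwargs": {
  "moves": [
    [0.35,[0,0,0.3],[0,0,0]],
    [0.5,[0,0,0],[0,0,0]],
    [0.7,[0,0,0],[0,0,0]],
    [0.7,[0,0,0],[0,0,0]],
    [0.7,[0,0,0],[0,0,0]],
    [0.7,[0,0,0],[0,0,0]]
  ]
}}

```text
time_s: 19.6
ee_pos: [0.5811, 0.3402, 0.0982]
eef_rot: [-3.132, 0.246, -0.0]
ft_force: [0.5, 0.2, 0.2]
width: 0.7
grasp_force: 0.0
```

>>> {"fn": "apply_moves", "kwargs": {
  "moves": [
    [0.7,[0,0,-10],[0,0,0]],
    [0.7,[0,0,-25],[0,0,0]],
    [0.7,[0,0,-40],[0,0,0]],
    [0.7,[0,0,-40],[0,0,0]],
    [0.7,[0,0,-25],[0,0,0]],
    [0.7,[0,0,0],[0,0,0]],
    [0.7,[0,0,0],[0,0,0]]
  ]
}}

```text
time_s: 20.3
ee_pos: [0.581, 0.3403, 0.2393]
eef_rot: [-3.13, 0.246, -0.001]
ft_force: [-0.2, -0.7, -0.6]
width: 0.698
grasp_force: 0.0
```

```bash
python3 t.py
python3 - <<'E'
from h import *
s=snap("wrist","pics/w8.png");b=snap("scene","pics/s8.png");a=dict(np.load("pics/scene.npz"))
# black end of the handle at z=.161 via dark blob near expectation
u,v=wproj(s,[.5801,.3384,.161]);u,v=int(u),int(v);g=s["pixels"].max(2)[v-30:v+30,u-30:u+30]
k,l,st,ce=cv2.connectedComponentsWithStats((g<60).astype(np.uint8))
for i in range(1,k):
    if st[i,4]>80:c=ce[i]+[u-30,v-30];print(st[i],c,wz(s,*c,.161))
for p in((340,152),(341,150),(318,142),(297,135)): print(dep(a,*p).round(3),dep(b,*p).round(3))
# leg top edges: board-x profile at z=.08, scene before/after difference
d=cv2.absdiff(a["pixels"],b["pixels"]).max(2);print("changed px near leg",(d[170:265,265:330]>40).sum(),"block",(d[125:200,280:360]>40).sum())
E
```

```text
20.3 [0.581  0.3403 0.2393] yaw -0.1569 f [-0.2 -0.7 -0.6] ftool [-0.1  0.7  0.6] tq [-0.027  0.002  0.003] j6 0.0 0.6978660486652281
[ 14  17  29  28 622] [254.22186495 197.26045016] [0.58059004 0.339979   0.161     ]
[0.582 0.33  0.151] [0.583 0.328 0.152]
[0.581 0.335 0.155] [0.583 0.331 0.158]
[0.511 0.308 0.163] [0.51  0.31  0.161]
[0.436 0.294 0.16 ] [0.439 0.291 0.163]
changed px near leg 274 block 631
```

The driver is back in place. Next I return to the first wrist viewpoint to compare the leg's position directly before and after.

>>> {"fn": "apply_moves", "kwargs": {
  "moves": [
    [1,[0,0,0],[0,0,0.09]],
    [1,[0,0,0],[0,0,0.087]],
    [1,[17,40,0],[0,0,0]],
    [1,[17,40,0],[0,0,0]],
    [1,[17,40,0],[0,0,0]],
    [1,[17,40,0],[0,0,0]],
    [1,[17,40,11],[0,0,0]],
    [1,[10.8,39.4,20],[0,0,0]],
    [1,[0,0,40],[0,0,0]],
    [1,[0,0,20],[0,0,0]]
  ]
}}

```text
time_s: 21.4
ee_pos: [0.5906, 0.0803, 0.143]
eef_rot: [3.094, -0.527, -0.01]
ft_force: [-0.8, 0.3, 0.7]
width: 0.997
grasp_force: 0.0
```

>>> {"fn": "apply_moves", "kwargs": {
  "moves": [
    [1,[0,0,0],[0,0,0]],
    [1,[0,0,0],[0,0,0]]
  ]
}}

```text
time_s: 21.6
ee_pos: [0.5933, 0.0825, 0.1468]
eef_rot: [3.097, -0.521, -0.001]
ft_force: [-0.6, 0.8, -0.1]
width: 1.0
grasp_force: 0.0
```

```bash
python3 t.py
python3 - <<'E'
from h import *
from scipy.ndimage import gaussian_filter1d
snap("wrist","pics/w9.png")
a=1.432;ex=np.array([np.cos(a),np.sin(a)]);ey=np.array([-ex[1],ex[0]]);C=np.array([.5993,.0730]);D=np.arange(.015,.07,.00025)
for f in("pics/w1.npz","pics/w9.npz"):
    q=dict(np.load(f));im=q["pixels"].astype(np.float32)
    out=[]
    for z in(.03,.08):
        for ch in (0,2):
            pr=0
            for y in np.arange(.02,.07,.002):   # average along the leg
                uv=np.array([wproj(q,[*(C+ex*d+ey*y),z]) for d in D],np.float32)[None]
                pr=pr+cv2.remap(im[...,ch],uv[...,0],uv[...,1],cv2.INTER_LINEAR)[0]
            g=gaussian_filter1d(pr/25,2,order=1);pk=[i for i in range(2,len(g)-2) if abs(g[i])==abs(g[i-2:i+3]).max() and abs(g[i])>2]
            print(f,z,ch,[(round(D[i]*1000,2),round(float(g[i]),1)) for i in pk])
E
```

```text
21.6 [0.5933 0.0825 0.1468] yaw -0.3332 f [-0.6  0.8 -0.1] ftool [-0.9 -0.5  0.1] tq [ 0.046 -0.06  -0.045] j6 -0.0 0.999949587284228
pics/w1.npz 0.03 0 [(np.float64(33.75), -7.2), (np.float64(45.25), 5.8)]
pics/w1.npz 0.03 2 [(np.float64(33.75), -9.8), (np.float64(45.25), 3.2)]
pics/w1.npz 0.08 0 [(np.float64(26.25), -10.6), (np.float64(35.5), 10.5), (np.float64(53.0), -4.5)]
pics/w1.npz 0.08 2 [(np.float64(26.25), -13.6), (np.float64(35.75), 7.0), (np.float64(53.0), -4.5)]
pics/w9.npz 0.03 0 [(np.float64(31.5), -4.6), (np.float64(34.0), -4.4), (np.float64(43.25), 6.2)]
pics/w9.npz 0.03 2 [(np.float64(31.5), -5.0), (np.float64(34.0), -6.9), (np.float64(43.5), 3.4)]
pics/w9.npz 0.08 0 [(np.float64(24.75), -7.0), (np.float64(26.5), -5.9), (np.float64(34.25), 11.2), (np.float64(51.5), -4.6)]
pics/w9.npz 0.08 2 [(np.float64(24.75), -7.5), (np.float64(26.5), -8.7), (np.float64(34.25), 7.5), (np.float64(51.5), -4.5)]
```

The leg moved 1.4 mm. Its faces now measure 34.25 and 51.5 mm from the cam, against 34 and 52 when home, so I hand in.

```bash
python3 -c "
from bench import env
print(env.sign_off())"
```

```text
the job is handed in; nothing more can be done
None
```

The job is handed in after 21.6 s: I turned the cam clockwise to about 0.37 N m, where the leg measures fully home against the board (it moved about 1.4 mm), and put the orange screwdriver back fully down in its hole; the hand-in returned no pass/fail verdict.

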